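Pull the spring clip from the thick tape roll's spindle

TASK

The thick roll of tape is to be changed. Pull the looped spring clip sideways out of the cross-drilled pin of the spindle that carries the thick roll, and lay the clip flat in the empty round grading screen beside the spindles. Leave the clip of the thin roll's spindle in its pin.

Things in the scene. Friction and masses are not known exactly. Their poses are not given: they have to be found in the camera images.
- clip_thick: steel wire spring clip to pull, 92 mm long, wire 5 mm. Origin: centre of its closed oval loop, 42 x 26 mm, mid wire, at first 92 mm over the desk (the loop sags 5 degrees). x runs from the loop to the free ends, z up, y across the loop: pinch its two straight sides, 26 mm apart over all, along y. It leaves the pin level along -x against 3 to 7 N in the first 15 mm; clear after 35 mm
- spindle_thick: fixed spindle: base 116 mm wide, tape roll 92 mm wide and 48 mm high, sleeve 44 mm and upright pin 16 mm in diameter, 113 mm high in all. Origin: centre of its underside, z up, x along the 6.5 mm cross hole, 95 mm up. The clip's straight leg (ends 70 mm from the clip's origin) lies in the hole, a sprung leg hugs the pin. The loop stands on the -x side, 46 mm from the pin axis, 30 mm above the roll
- clip_thin: the same kind of clip in the like, fixed spindle of the thin roll (25 mm high), 69 mm above the desk: leave it in its pin. Origin and axes as for the other clip
- screen: loose round grading screen (flat sieve of grey metal), empty, 202 mm in diameter outside, 188 mm inside, rim 34 mm high; its perforated floor lies 12 mm above the origin. Origin: centre of its underside, z up. It stands to the right of the two spindles, as the robot sees it
Things that resemble listed ones, but are neither listed nor needed, are in the scene too. Leave any orange look-alike of the clip_thick alone.

How it is judged:
By the outcome, as a careful person would: the job done as asked, in the order asked, and still so for the second after the job is handed in, with the robot touching nothing.
It also fails if it takes over 42 s, if anything falls off the work surface, if the arm or the gripper's body presses on something with over 40 N, if the wrist force passes 120 N, or if a joint passes its speed limit or range.

ROBOT

A 6-joint arm with a two-finger parallel gripper is mounted at the origin on a cart in front of the work surface, level with it; the furniture and walls round the work are solid. World frame = base frame: x ahead of the robot, y to its left, z up, the work surface at z = 0. Lengths are in m, angles in rad, forces in N, time in s.
With the tool pointing down it reaches from about 0.425 to 0.95 m from the base axis. Payload 3.5 kg.
Tool frame: the origin (TCP) lies on the centre line of the jaws, within the pads' length; the fingertips stand 8 mm ahead of it and the grasp point (between the pads) lies 11 mm behind it; z points along the fingers, y is the line along which they close (so a half turn about z gives the same grasp; the last joint's range is limited). The gripper opens to 85 mm and grips with 20 to 120 N. Pads are 22 mm wide; open, the fingers measure 114 mm over their backs; the gripper's body (76 mm by 85 mm) begins 54 mm behind the grasp point. The pads swing forward as they close: fully open they stand 13 mm farther back than shut.
Start: joints at [-1.25, 0.286, 1.577, -0, 1.279, -0.15], TCP at [0.306, -0.602, 0.239] pointing down, gripper open.
Joint ranges: [-2.77, 2.77], [-0.9, 2.22], [0.21, 2.48], [-1.53, 4.67], [0.24, 2.81], [-2.84, 2.84]. Speed limits (rad/s): [2.79, 2.79, 3.14, 3.14, 3.14, 3.14].

INTERFACE

Orientations are given as a unit quaternion [x, y, z, w].
In Python, from plant import ctrl gives the robot as it stands. The module is installed in compiled form; this text tells all that it offers.
- The arm moves only by the tool send_rows, never from a script. Its argument "steps" is a list of rows, each a list of 5 numbers: the shift along the tool's x, y, z in m, then the turn about the tool's z in degrees, then the opening, from -1 (shut) to 1 (fully open). A call has 1 to 12 rows; each row is the pose to reach, as a shift and turn from the pose commanded when the call began, along the tool's axes at that moment; what a row does not reach only later rows make up. A row lasts 1/10 s, in which the tool goes at most 50 mm and 8.59 degrees, less where a joint would pass 70% of its speed; a pose out of reach is approached as far as the arm can. A call with a gripper value outside its range is refused whole. The fingers move at their own pace and stop on an object; "squeeze" is the grip in N (left out, the last holds). Time passes only in rows, so rows that repeat a pose let the fingers close. It gives the time, the measured TCP pose, the force, the opening and the grip force at its end, in the units of the state.
- ctrl.get_state(): the state, without advancing time (a new reading comes with each control period).
- ctrl.read_camera(name): name is "scene" or "top" or "wrist"; returns the picture (480x640x3 uint8, red, green, blue); there is no depth.
- ctrl.calibration(name): a dict with "intrinsics" (3x3 intrinsics, pixels), "extrinsics" (4x4, takes a point from world to camera coordinates); the wrist camera has in their place "tool_from_camera" (4x4, takes a point from camera to tool coordinates, whose origin is the TCP and whose axes are the flange's). Camera axes: x right, y up, looking along -z (the intrinsics and any distortion apply to the point x, -y, -z); pixel columns grow to the right and rows downward; lengths in m; the calibration is good to about 2 mm. A picture is of the moment at which its call begins: read the wrist's pose just before it. calibration takes no time and is no camera call.
- ctrl.sign_off(): hands the job in; it is judged then, once.
The state is a dict: "time": time; "qpos": joint angles; "dq": joint speeds; "joint_efforts": joint torques, N m; "eef_pos": TCP position; "tcp_rot": TCP orientation; "contact_force": force on the tool from outside, world axes, zero at the start; "wrist_torque": the same for the moment, N m; "opening": opening from 0.0 (shut) to 1.0 (fully open); "finger_force": force on a finger pad.
Only numpy, scipy, OpenCV 4.12 (cv2) and the standard library are available. Lean on these libraries where they do the work, as an engineer would, in place of code of your own. Each camera call takes 0.05 s, during which the arm holds its last target. There are 200 camera calls.

## Working session

There is one attempt and no reset: what is moved stays moved. The work goes in short steps, Python scripts to look and compute and a tool call to move; the robot and the scene stay as the last step left them, time stands still between calls to the robot, and variables do not carry over. Pictures are saved under pics/ and viewed, at most 10 in all, crops included, and the job is handed in when it is done.

Besides the shell and the picture viewer there is one more tool, called after "Emit:" as name(argument=value, ...), one argument or row to a line, values as JSON. send_rows: Moves the arm, as the interface text tells. Its arguments: {"type":"object","properties":{"steps":{"type":"array","items":{"type":"array","items":{"type":"number"}}},"squeeze":{"type":"number"}},"required":["steps"]}

```bash
mkdir -p pics
cat > h.py <<'E'
import numpy as np, cv2
from plant import ctrl
from scipy.spatial.transform import Rotation as R
def shot(n,f=None):
    s=ctrl.get_state(); im=ctrl.read_camera(n)[:,:,::-1].copy()
    if f: cv2.imwrite('pics/'+f+'.png',im)
    return s,im
def cam(n,s=None):
    c=ctrl.calibration(n); K=np.array(c['intrinsics'])
    if n=='wrist':
        T=np.eye(4);T[:3,:3]=R.from_quat(s['tcp_rot']).as_matrix();T[:3,3]=s['eef_pos']
        M=T@np.array(c['tool_from_camera'])
    else: M=np.linalg.inv(np.array(c['extrinsics']))
    return K,M,c
def ray(n,u,v,s=None):
    K,M,c=cam(n,s); d=np.array(c.get('distortion',np.zeros(5)),float)
    p=cv2.undistortPoints(np.array([[[u,v]]],float),K,d)[0,0]
    w=M[:3,:3]@np.array([p[0],-p[1],-1]); return M[:3,3],w/np.linalg.norm(w)
def onz(n,u,v,z,s=None):
    o,w=ray(n,u,v,s); return o+w*(z-o[2])/w[2]
def proj(n,P,s=None):
    K,M,c=cam(n,s); q=np.linalg.inv(M)@np.append(P,1); return (K@np.array([q[0],-q[1],-q[2]])/-q[2])[:2]
E
python3 - <<'E'
from h import *
s,a=shot('scene','s0'); s,b=shot('top','t0')
for n in ('scene','top','wrist'): 
    c=ctrl.calibration(n); print(n,{k:np.round(v,3).tolist() for k,v in c.items()})
print(s)
E
```

```text
scene {'intrinsics': [[484.179, 0.0, 305.952], [0.0, 484.179, 237.798], [0.0, 0.0, 1.0]], 'extrinsics': [[-0.802, -0.598, 0.013, 0.469], [0.462, -0.605, 0.649, -0.247], [-0.38, 0.527, 0.761, -0.878], [0.0, 0.0, 0.0, 1.0]]}
top {'intrinsics': [[443.714, 0.0, 320.368], [0.0, 443.714, 247.999], [0.0, 0.0, 1.0]], 'extrinsics': [[-0.01, -1.0, 0.008, 0.073], [0.997, -0.009, 0.078, -0.533], [-0.078, 0.008, 0.997, -0.994], [0.0, 0.0, 0.0, 1.0]]}
wrist {'intrinsics': [[403.125, 0.0, 317.676], [0.0, 403.125, 228.89], [0.0, 0.0, 1.0]], 'tool_from_camera': [[-0.0, 0.954, 0.301, 0.078], [1.0, 0.0, -0.0, 0.0], [-0.0, 0.301, -0.954, -0.136], [0.0, 0.0, 0.0, 1.0]]}
{'time': 0.05, 'qpos': array([-1.24997643e+00,  2.87176911e-01,  1.57817682e+00,  1.36960480e-05,
        1.27859761e+00, -1.49984302e-01]), 'dq': array([ 0.00197576, -0.00019208, -0.00132571, -0.00014556,  0.00037585,
       -0.00156174]), 'joint_efforts': array([-2.65895742e-04, -4.07566273e+01, -2.93922400e+01, -2.00958270e-04,
        3.61041530e-03,  9.73982196e-06]), 'eef_pos': array([ 0.30601755, -0.60093128,  0.23793975]), 'tcp_rot': array([ 9.72420423e-01,  2.33231924e-01, -9.40832311e-05, -1.17560639e-03]), 'contact_force': array([-0.74871111, -0.95159991,  0.19728076]), 'wrist_torque': array([-0.03710313,  0.06239031,  0.01836006]), 'finger_force': 0.0, 'opening': 1.0010497314897921}
```

View pics/s0.png

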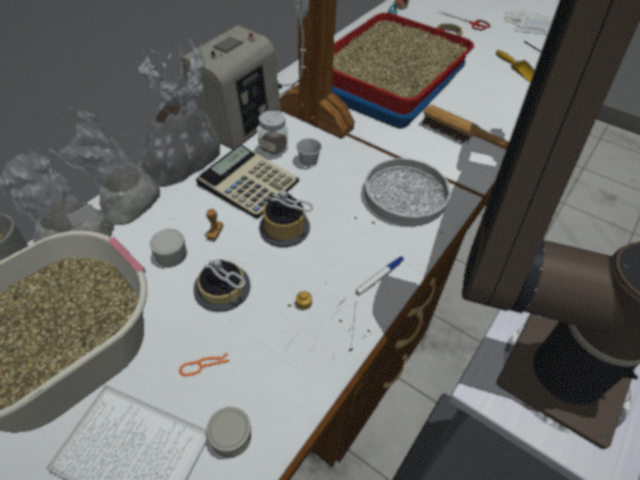

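View pics/t0.png

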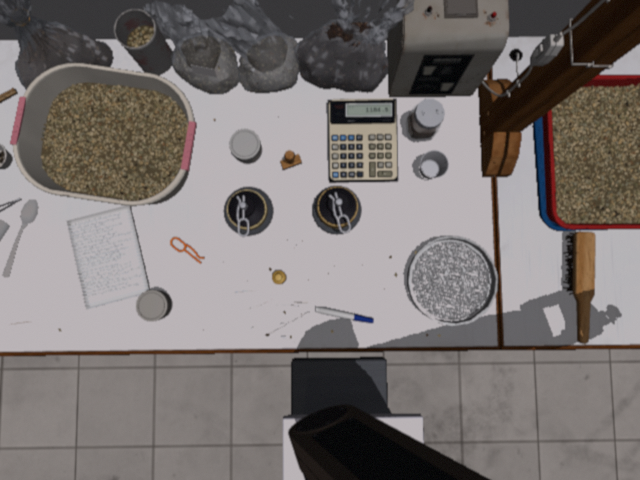

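The scene view shows two spindles: one at scene (222,285) / top (247,210), and a taller one at scene (285,218) / top (337,208). The empty screen is at top (450,278), and an orange look-alike lies at top (187,249). The taller roll should be the thick one, so I'll confirm that in an enlarged crop.

Run:
```python
import cv2,numpy as np
a=cv2.imread('pics/s0.png');b=cv2.imread('pics/t0.png')
A=cv2.resize(a[170:320,180:330],(600,600),interpolation=cv2.INTER_CUBIC)[:, :]
B=cv2.resize(b[170:250,210:370],(800,400),interpolation=cv2.INTER_CUBIC)
A=cv2.resize(A,(400,400)); C=np.zeros((600,800,3),np.uint8)
C[:240]=0; B=cv2.resize(B,(480,240)); C[:400,:400]=A; 
D=cv2.resize(b[170:250,297:377],(400,400),interpolation=cv2.INTER_CUBIC); C[:400,400:]=D
C[400:600,:400]=cv2.resize(B,(400,200)); cv2.imwrite('pics/c1.png',C)
```

```text
(no output)
```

View pics/c1.png

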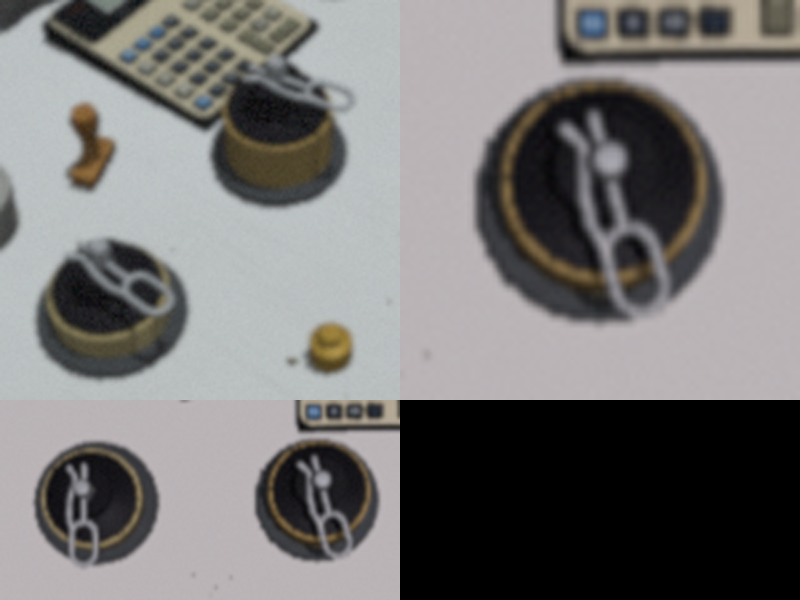

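The crop shows the taller roll on the right in the top view, with its pin at (339,202) and loop at (345,224). That one is the thick roll. The low roll at (247,210) is the thin one, and both loops point toward the robot.

Run:
```python
from h import *
P=onz('top',339,201.6,.113); L=onz('top',344.6,224.4,.092)
print(P,L,np.hypot(*(P-L)[:2])); print(proj('scene',P),proj('scene',L))
d=(P-L)[:2]; print('ang',np.degrees(np.arctan2(d[1],d[0])))
im=cv2.imread('pics/t0.png')
# screen by rim edge ellipse
g=cv2.cvtColor(im,cv2.COLOR_BGR2GRAY); roi=cv2.medianBlur(g,3)[225:335,395:497]
c=cv2.HoughCircles(roi,cv2.HOUGH_GRADIENT,1,200,param1=80,param2=15,minRadius=38,maxRadius=50)
print(c); u,v=c[0,0,:2]+[395,225]; print(onz('top',u,v,.034),onz('top',450.5,279.5,.034))
s=ctrl.get_state();print(R.from_quat(s['tcp_rot']).as_matrix().round(3))
print(onz('top',247,210,.03))
```

```text
[0.62386351 0.02878777 0.113     ] [0.57841467 0.01639067 0.092     ] 0.04710928043184494
[283.4785371  191.31423738] [304.29290257 204.43953346]
ang 15.257421737900437
[[[52.5 53.5 43.8]]]
[ 0.46146007 -0.21704924  0.034     ] [ 0.45915085 -0.22373602  0.034     ]
[[ 0.891  0.454 -0.001]
 [ 0.454 -0.891  0.002]
 [ 0.    -0.002 -1.   ]]
[0.62158574 0.23428516 0.03      ]
```

Moving above the loop for a close look.

Emit:
send_rows(
  steps=[
    [0.02,-0.016,0,1,0.2],
    [0.05,-0.041,0,2,0],
    [0.085,-0.07,0,3,0],
    [0.12,-0.098,0,4,0],
    [0.155,-0.126,0,5,0],
    [0.19,-0.155,0,6,0],
    [0.225,-0.184,0,7,0],
    [0.26,-0.212,0,8,0],
    [0.295,-0.241,0,9,0],
    [0.33,-0.269,0,10,0],
    [0.365,-0.298,0,11,0],
    [0.4,-0.326,0,12,0],
  ],
  squeeze=40,
)

```text
time: 1.3
eef_pos: [0.5149, -0.1276, 0.239]
tcp_rot: [0.992, 0.13, -0.0, -0.0]
contact_force: [0.3, -0.8, -0.3]
opening: 0.498
finger_force: 0.0
```

Emit:
send_rows(
  steps=[
    [0.026,-0.033,0.01,0,0],
    [0.054,-0.068,0.02,0,0],
    [0.08,-0.1,0.03,0,0],
    [0.098,-0.123,0.035,0,0],
    [0.098,-0.123,0.035,0,0],
    [0.098,-0.123,0.035,0,0],
  ],
)

```text
time: 1.9
eef_pos: [0.5773, 0.015, 0.2037]
tcp_rot: [0.991, 0.131, -0.001, 0.0]
contact_force: [0.1, 0.4, 0.3]
opening: 0.495
finger_force: 0.0
```

Run:
```python
from h import *
s,a=shot('wrist','w1'); print(s['eef_pos'],s['tcp_rot'],s['opening'])
print(proj('wrist',[.5784,.0164,.092],s),proj('wrist',[.6239,.0288,.113],s))
```

```text
[0.57734239 0.01495281 0.20366361] [ 9.91370146e-01  1.31090342e-01 -7.44297706e-04  4.67674173e-05] 0.49486658892894875
[315.56301982 226.35494446] [314.96231485 156.61582592]
```

View pics/w1.png

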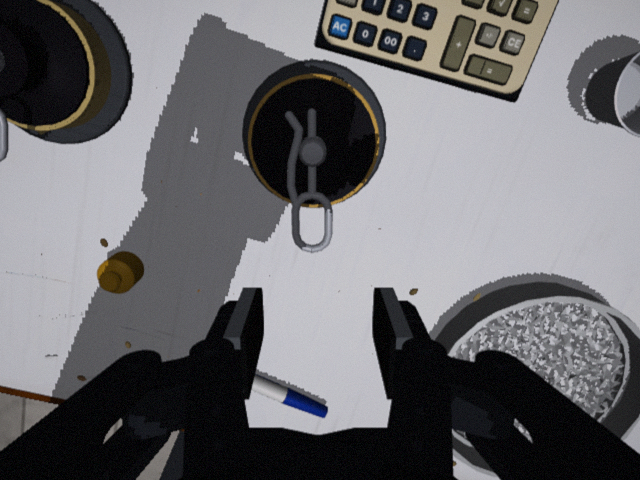

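The wrist view shows the loop at (312,222), the pin top at (313,152), and the clip axis vertical in the image, so the tool is aligned. The screen is at the lower right.

Run:
```python
from h import *
s=ctrl.get_state()
M=R.from_quat(s['tcp_rot']).as_matrix()
L=onz('wrist',312,222,.092,s);P=onz('wrist',313,152,.113,s);E=onz('wrist',311,112,.095,s)
print(L,P,E); d=(P-L)[:2]; print(np.hypot(*d),np.degrees(np.arctan2(*d[::-1])))
print('tool',M.T@(L-s['eef_pos']), np.degrees(np.arctan2(M[1,0],M[0,0])))
print(M.T@(P-s['eef_pos']))
# screen rim ellipse
print([onz('wrist',u,v,.034,s).round(3) for u,v in((548,297),(452,352),(628,340))])
```

```text
[0.58062116 0.01854793 0.092     ] [0.62613977 0.0296561  0.113     ] [0.64603198 0.03629586 0.095     ]
0.04685440629244568 13.71417613186443
tool [ 0.00435521 -0.00339023  0.11208038] 14.983827289272643
[ 0.05118069 -0.00234847  0.09104174]
[array([ 0.551, -0.193,  0.034]), array([ 0.48 , -0.135,  0.034]), array([ 0.531, -0.278,  0.034])]
```

Emit:
send_rows(
  steps=[
    [0.003,-0.003,0.02,1,0],
    [0.003,-0.003,0.05,1,0],
    [0.003,-0.003,0.08,1,0],
    [0.003,-0.003,0.1,1,0],
    [0.003,-0.003,0.112,1,0],
    [0.003,-0.003,0.119,1,0],
    [0.003,-0.003,0.119,1,0],
    [0.003,-0.003,0.119,1,0],
  ],
)

```text
time: 2.75
eef_pos: [0.5807, 0.0178, 0.0866]
tcp_rot: [0.993, 0.121, 0.001, 0.0]
contact_force: [-0.5, -1.0, -0.1]
opening: 0.502
finger_force: 0.0
```

Run:
```python
from h import *
s,a=shot('wrist'); b=shot('scene')[1]
C=np.zeros((600,800,3),np.uint8); C[:480,:640]=a
cv2.imwrite('pics/w2.png',np.hstack([cv2.resize(a[80:380,150:450],(400,400)),cv2.resize(b[150:270,230:350],(400,400),interpolation=2)]))
```

```text
(no output)
```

View pics/w2.png

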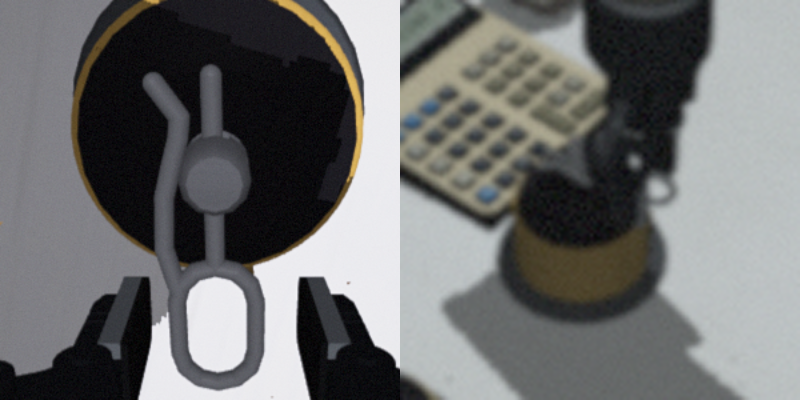

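The loop is at crop u 217 and the jaw centre is at 224, so I'll correct by 2 mm in y, then close.

Emit:
send_rows(
  steps=[
    [-0.001,-0.002,0.001,0,0],
    [-0.001,-0.002,0.001,0,0],
    [-0.001,-0.002,0.001,0,-0.5],
    [-0.001,-0.002,0.001,0,-1],
    [-0.001,-0.002,0.001,0,-1],
    [-0.001,-0.002,0.001,0,-1],
    [-0.001,-0.002,0.001,0,-1],
    [-0.001,-0.002,0.001,0,-1],
  ],
  squeeze=40,
)

```text
time: 3.65
eef_pos: [0.5785, 0.02, 0.0844]
tcp_rot: [0.993, 0.122, 0.0, -0.0]
contact_force: [-0.0, 1.6, 1.2]
opening: 0.281
finger_force: 39.1
```

Emit:
send_rows(
  steps=[
    [-0.004,-0.002,0.001,0,-1],
    [-0.008,-0.002,0.001,0,-1],
    [-0.012,-0.002,0.001,0,-1],
    [-0.016,-0.002,0.001,0,-1],
    [-0.02,-0.002,0.001,0,-1],
    [-0.026,-0.002,0.001,0,-1],
    [-0.032,-0.002,0.001,0,-1],
    [-0.039,-0.002,0.001,0,-1],
    [-0.046,-0.002,0.001,0,-1],
    [-0.052,-0.002,0.001,0,-1],
    [-0.056,-0.002,0.001,0,-1],
    [-0.056,-0.002,0.001,0,-1],
  ],
  squeeze=50,
)

```text
time: 4.85
eef_pos: [0.5228, 0.0084, 0.0831]
tcp_rot: [0.993, 0.122, -0.0, -0.0]
contact_force: [0.1, -0.0, 0.1]
opening: 0.275
finger_force: 49.1
```

Run:
```python
from h import *
s,a=shot('wrist','w3'); print(s['eef_pos'])
```

```text
[0.52277836 0.00842225 0.0831444 ]
```

View pics/w3.png

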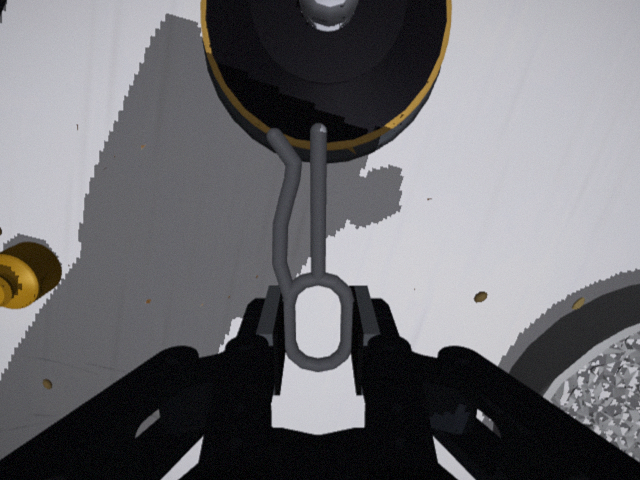

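The clip is clear of the pin and held straight, with the loop at (320,322). Next I carry it to the screen.

Emit:
send_rows(
  steps=[
    [-0.005,0.007,-0.015,0,-1],
    [-0.02,0.03,-0.03,0,-1],
    [-0.04,0.06,-0.04,0,-1],
    [-0.06,0.09,-0.04,0,-1],
    [-0.08,0.12,-0.04,0,-1],
    [-0.1,0.15,-0.04,0,-1],
    [-0.12,0.18,-0.04,0,-1],
    [-0.133,0.197,-0.04,0,-1],
    [-0.14,0.207,-0.04,0,-1],
    [-0.14,0.207,-0.04,0,-1],
    [-0.14,0.207,-0.04,0,-1],
  ],
)

```text
time: 6.0
eef_pos: [0.4379, -0.2258, 0.1232]
tcp_rot: [0.993, 0.122, 0.0, -0.0]
contact_force: [0.5, -0.4, -0.5]
opening: 0.279
finger_force: 49.1
```

Run:
```python
from h import *
s,a=shot('wrist','w4'); print(s['eef_pos'],s['opening'],s['finger_force'])
```

```text
[ 0.43789212 -0.22579368  0.12324174] 0.2791760103041338 49.127910286188126
```

View pics/w4.png

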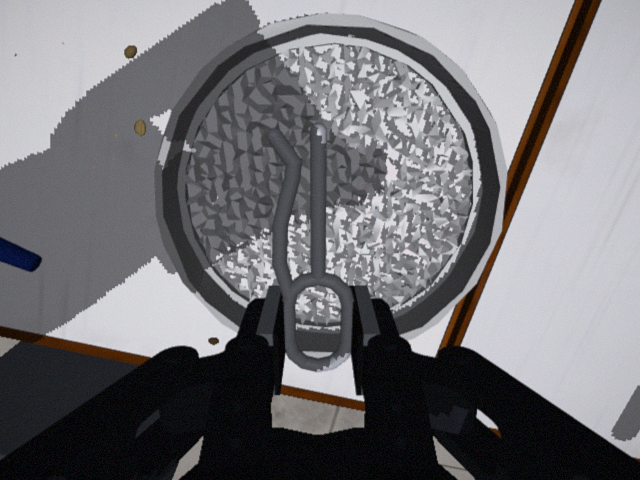

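The clip hangs over the screen, whose floor is centred near (330,193) with the rim spanning u 157–505. I'll check the centring.

Run:
```python
from h import *
s=ctrl.get_state(); M=R.from_quat(s['tcp_rot']).as_matrix()
for u,v,z in((184,185,.012),(474,185,.012),(335,44,.012),(157,185,.034),(505,185,.034),(335,13,.034)):
    print((M.T@(onz('wrist',u,v,z,s)-s['eef_pos'])).round(4))
```

```text
[ 0.0286 -0.0827  0.1113]
[0.0285 0.0973 0.1112]
[0.1087 0.01   0.1112]
[ 0.033  -0.0906  0.0893]
[0.0329 0.1061 0.0892]
[0.1202 0.0089 0.0892]
```

Emit:
send_rows(
  steps=[
    [-0.006,0.007,0.015,0,-1],
    [-0.006,0.007,0.04,0,-1],
    [-0.006,0.007,0.06,0,-1],
    [-0.006,0.007,0.075,0,-1],
    [-0.006,0.007,0.085,0,-1],
    [-0.006,0.007,0.093,0,-1],
    [-0.006,0.007,0.098,0,-1],
    [-0.006,0.007,0.1,0,-1],
    [-0.006,0.007,0.1,0,-1],
    [-0.006,0.007,0.1,0,-1],
  ],
)

```text
time: 7.05
eef_pos: [0.434, -0.2349, 0.0239]
tcp_rot: [0.993, 0.122, 0.0, 0.0]
contact_force: [-0.1, -1.1, -0.3]
opening: 0.28
finger_force: 49.1
```

Emit:
send_rows(
  steps=[
    [0,0,0.001,0,-1],
    [0,0,0.002,0,-1],
    [0,0,0.003,0,-1],
    [0,0,0.003,0,-1],
  ],
)

```text
time: 7.45
eef_pos: [0.4334, -0.2345, 0.0202]
tcp_rot: [0.993, 0.122, -0.0, -0.0]
contact_force: [-0.4, 0.3, -1.2]
opening: 0.281
finger_force: 49.1
```

Emit:
send_rows(
  steps=[
    [0,0,0,0,-0.4],
    [0,0,0,0,-0.3],
    [0,0,0,0,-0.2],
    [0,0,0,0,-0.1],
    [0,0,0,0,0],
    [0,0,0,0,0],
    [0,0,0,0,0],
    [0,0,0,0,0],
  ],
)

```text
time: 8.25
eef_pos: [0.4335, -0.2346, 0.0203]
tcp_rot: [0.993, 0.122, -0.0, -0.0]
contact_force: [0.4, 0.4, -0.2]
opening: 0.501
finger_force: 0.0
```

Run:
```python
from h import *
s,a=shot('wrist','w5'); print(s['eef_pos'],s['opening'],s['contact_force'])
```

```text
[ 0.43354209 -0.23455377  0.02032569] 0.5009225659236992 [ 0.39166897  0.39266337 -0.1642494 ]
```

View pics/w5.png

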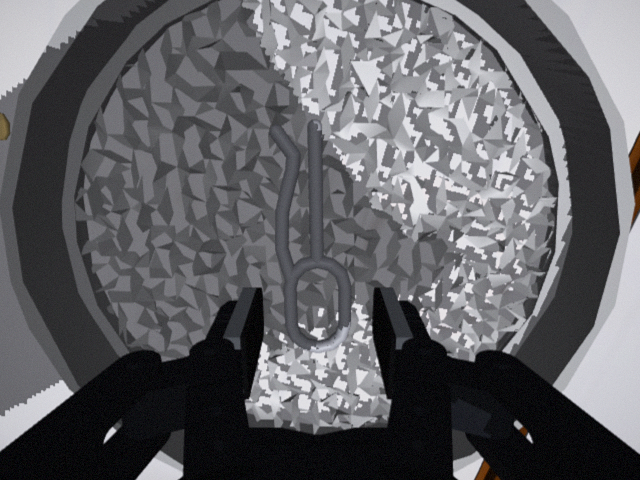

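The clip is free and lies on the screen floor, with its loop at (318,303). Retreating straight up.

Emit:
send_rows(
  steps=[
    [0,0,-0.01,0,0],
    [0,0,-0.03,0,0],
    [0,0,-0.06,0,0],
    [0,0,-0.1,0,0],
    [0,0,-0.14,0,0],
    [0,0,-0.17,0,0],
    [0,0,-0.18,0,0],
    [0,0,-0.18,0,0],
    [0,0,-0.18,0,0],
    [0,0,-0.18,0,0],
  ],
)

```text
time: 9.3
eef_pos: [0.4325, -0.2337, 0.1978]
tcp_rot: [0.993, 0.122, -0.002, -0.002]
contact_force: [-0.2, -0.3, 0.1]
opening: 0.499
finger_force: 0.0
```

Run:
```python
from h import *
s,a=shot('wrist'); _,b=shot('scene')
cv2.imwrite('pics/w6.png',np.hstack([cv2.resize(a,(400,300)),cv2.resize(b[130:310,190:460],(400,300))]))
print(s['contact_force'],s['eef_pos'])
```

```text
[-0.24956823 -0.34827223  0.09741754] [ 0.43246854 -0.2336629   0.19784309]
```

View pics/w6.png

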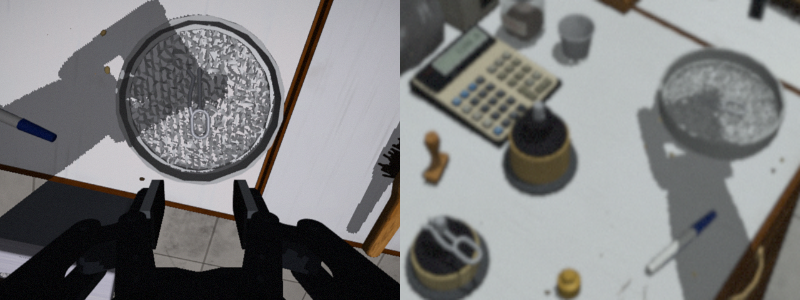

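The clip lies flat in the screen at (200,110) in the left panel. The thick spindle's pin is bare and the thin roll's clip is still in place.

```bash
python3 -c "
from plant import ctrl
print(ctrl.sign_off())"
```

```text
the job is handed in; nothing more can be done
None
```

The thick roll's clip is out of its pin and lies flat in the round grading screen, the thin roll's clip is still in its pin, and the job was handed in at about 9.4 s of the 42 s allowed.

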